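# Refill a stopper feeder and hold its tensioner arm back

### The arm

A 6-joint arm with a two-finger parallel gripper is mounted at the origin on the work surface; the furniture and walls round the work are solid. World frame = base frame: x ahead of the robot, y to its left, z up, the work surface at z = 0. Lengths are in m, angles in degrees, forces in N, time in s.
With the tool pointing down it reaches from about 0.3 to 0.75 m from the base axis. Payload 8.5 kg.
Tool frame: the origin (TCP) lies midway between the tips of the shut fingers; the grasp point (between the pads) lies 19 mm behind it (env.tcp_to_grasp is the z of the grasp point in the tool frame, in m); z points along the fingers, y is the line along which they close (so a half turn about z gives the same grasp; the last joint's range is limited). The gripper opens to 85 mm and grips with 20 to 120 N. Pads are 22 mm wide; open, the fingers measure 114 mm over their backs; the gripper's body (76 mm by 85 mm) begins 54 mm behind the grasp point. The pads swing forward as they close: fully open they stand 13 mm farther back than shut.
Start: joints at [53.096, 21.807, 74.336, -0, 83.858, -12.336], TCP at [0.229, 0.5, 0.203] pointing down, gripper open.
Joint ranges: [-178.18, 178.18], [-50.72, 133.34], [12.68, 142.11], [-81.47, 261.47], [9.98, 163.14], [-165.26, 165.26]. Speed limits (degrees/s): [136.94, 136.94, 180, 180, 180, 180].

### API

Orientations are given as a 3x3 rotation matrix whose columns are the frame's x, y, z axes.
In Python, from rig import env, imaging, job, models gives the robot as it stands. The module is installed in compiled form; this text tells all that it offers.
- The arm moves only by the tool jog_arm, never from a script. Its argument "plan" is text: rows parted by semicolons, each of 7 numbers parted by spaces: the turn, a rotation vector about the tool's x, y, z in degrees, then the shift along the tool's x, y, z in cm, then the closure in counts, from 0 (fully open) to 255 (shut). In form: rx ry rz x y z claw; .... A call has 1 to 10 rows; each row shifts and turns the commanded pose from where the row before left it, along the tool's axes as they then stand; what a row does not reach is not made up. A row lasts 1/12 s, in which the tool goes at most 41.7 mm and 7.16 degrees, less where a joint would pass 70% of its speed; a pose out of reach is approached as far as the arm can. A call with a gripper value outside its range is refused whole. The fingers move at their own pace and stop on an object; "grip_force" is the grip in N (left out, the last holds). Time passes only in rows, so rows that do not move let the fingers close. It gives the time, the measured TCP pose, the force, the opening and the grip force at its end, in the units of the state.
- env.observe(): the state, without advancing time (a new reading comes with each control period).
- imaging.get_image(name): name is "scene" or "top" or "wrist"; returns a dict with "pixels" (480x640x3 uint8, red, green, blue), "depth" (480x640 float32, m along the optical axis (not along the pixel's ray), 0 where there is no reading), "fov_y" (degrees; the focal length in pixels is half the picture's height over the tangent of half this angle, whatever the lens; pixels are square), "cx", "cy" (the principal point, pixels), "world_from_camera" (4x4, takes a point from camera to world coordinates). Camera axes: x right, y down, z forward; pixel columns grow to the right and rows downward; lengths in m; the calibration is good to about 2 mm. A picture is of the moment at which its call begins.
- job.close_job(): hands the job in; it is judged then, once.
Trained networks look in the newest picture that a camera, given by its name, has taken for a name from the list of things; names that differ only in an ending like _2 or _b are one class to them, and where a whole thing is asked for, a point or a joint stands for the part that bears it (a point fixed in the world has none). Each returns a list of dicts, best first, with "confidence" (0 to 1); they miss things now and then, are a little off and sometimes report something else, mostly with a low value. They report only what shows in the picture. A call takes as long as a camera call.
- models.outline_of(camera, query): "region" (480x640 bool, what is visible of it) and "bbox" ([centre column, centre row, width, height] in pixels, round what is visible of it).
- models.tip_of(camera, query): "at" ([column, row] in pixels: a listed point, or the origin of a listed thing).
The state is a dict: "time_s": time; "q": joint angles; "qvel": joint speeds; "joint_efforts": joint torques, N m; "position": TCP position; "tool_rot": TCP orientation; "ft_force": force on the tool from outside, world axes, zero at the start; "wrist_torque": the same for the moment, N m; "grip_width": finger opening in m; "gripper_force": force on a finger pad.
Only numpy, scipy, OpenCV 4.12 (cv2) and the standard library are available. Lean on these libraries where they do the work, as an engineer would, in place of code of your own. Each camera call takes 0.05 s, during which the arm holds its last target. There are 200 camera calls.

### The job

Refill the stopper feeder: lift the small metal tray by its upright grip plate, tip it over the feeder's open square hopper so that all four rubber stoppers slide in, and stand the empty tray level on the bench again. Only then push the feeder's sprung tensioner arm back by its upright tab, away from the ribbed feed wheel, past the click of its pawl and on until it meets its stop pin, and finish while still holding it pressed there with the fingers: do not let go. Leave the bench timer and the petri dish where they stand.

Things in the scene. Friction and masses are not known exactly. Their poses are not given: they have to be found in the camera images.
- feeder: Stopper feeder, fixed to the bench: aluminium base plate 160 (x) x 335 (y) x 12 mm. Origin: centre of its underside, on the bench. Hopper at its +y end, tensioner arm at its -y end, z up. Turned by up to 0.15 rad; its x axis points roughly away from the robot. The ribbed feed wheel, 40 mm across, 60 mm tall, stands between the arm and the hopper, at the arm's middle.
- hopper (a point): Centre of the hopper's inner floor (13 mm above the bench). The hopper is an open-topped square box, 142 x 142 mm inside, sides along the feeder's x and y, walls 4 mm thick; its rim is 70 mm above the bench.
- pivot (a point): Upright pivot axis of the tensioner arm, 60 mm towards -x and 98 mm towards -y from the feeder's centre, at the height of the arm bar (46 mm above the bench). The pivot's cap reaches 64 mm above the bench. A torsion spring in it drives the arm back to 0: about 5 N at the tab at 0, 10 N at the stop, and some 3 N more while the arm rides over the pawl.
- tensioner (a joint): Angle of the arm about its pivot (rad). 0: roller on the feed wheel, arm along the feeder's +x turned 15 degrees towards +y. Grows, clockwise from above, as the tab is pushed to the feeder's -y. It rides over the pawl at about 0.15 to 0.38; the pawl then clicks in and stops it falling back below 0.38. Stop pin at 0.55. Let go, it springs back to 0.38; held back at the stop means above 0.48.
- tensioner_tab: Upright steel tab at the arm's end, to be pushed. Origin: its centre, 64 mm above the bench, 120 mm from the pivot. 36 mm along its x (away from the pivot), 8 mm thick along its y (push on its +y face, towards its -y), 62 mm tall, from 33 to 95 mm above the bench. The arm bar below is 14 mm wide, 40 to 52 mm above the bench. Nothing else within 30 mm of the tab's +y face.
- tray: Small steel tray, loose, about 0.2 kg, level on the bench. Origin: centre of its underside. Floor 120 (x) x 100 (y) mm, 3 mm thick, smooth; 3 mm walls 20 mm high along both y sides and at +x; the -x end is open (the mouth). The stoppers begin to slide out when the mouth is tipped down by about 15 to 25 degrees; 45 degrees empties it.
- tray_grip (a point): Grasp centre of the tray's upright grip plate, 62 mm above the tray's underside, 63 mm from the tray's centre towards its +x, above the closed end. The plate is 10 mm thick along the tray's x (the fingers close along x), 50 mm wide along y and reaches 84 mm above the underside.
- tray_mouth (a point): Middle of the tray's open edge, on the upper face of its floor: 60 mm from the centre towards -x, 3 mm above the underside.
- stopper0_mid (a point): Centre, half-way up, of one of four equal dark rubber stoppers, 15 g each: flange 25 mm across and 8 mm thick, plug 18 mm across, 20 mm tall in all; it starts standing on its flange on the tray.
- stopper1_mid (a point): Centre, half-way up, of one of four equal dark rubber stoppers, 15 g each: flange 25 mm across and 8 mm thick, plug 18 mm across, 20 mm tall in all; it starts standing on its flange on the tray.
- stopper2_mid (a point): Centre, half-way up, of one of four equal dark rubber stoppers, 15 g each: flange 25 mm across and 8 mm thick, plug 18 mm across, 20 mm tall in all; it starts standing on its flange on the tray.
- stopper3_mid (a point): Centre, half-way up, of one of four equal dark rubber stoppers, 15 g each: flange 25 mm across and 8 mm thick, plug 18 mm across, 20 mm tall in all; it starts standing on its flange on the tray.
- timer: Bench timer, 66 x 92 x 28 mm, loose, to be left alone. Origin: centre of its underside.
- petri: Petri dish, 91 mm across and 15 mm tall, loose, to be left alone. Origin: centre of its underside.

How it is judged:
By the outcome, as a careful person would: the job done as asked, in the order asked, and still so for the second after the job is handed in, while the arm keeps its last pose, push and grip.
It also fails if it takes over 61 s, if anything falls off the work surface, if the arm or the gripper's body presses on something with over 40 N, if the wrist force passes 120 N, or if a joint passes its speed limit or range.

## Working session

There is one attempt and no reset: what is moved stays moved. The work goes in short steps, Python scripts to look and compute and a tool call to move; the robot and the scene stay as the last step left them, time stands still between calls to the robot, and variables do not carry over. Pictures are saved under pics/ and viewed, at most 10 in all, crops included, and the job is handed in when it is done.

Besides the shell and the picture viewer there is one more tool, called after ">>>" in YAML: its name, and indented under it one key for each argument. jog_arm: Moves the arm, as the interface text tells. Its arguments: {"type":"object","properties":{"plan":{"type":"string"},"grip_force":{"type":"number"}},"required":["plan"]}

```bash
mkdir -p pics; cat > h.py <<'E'
import numpy as np, cv2
from rig import env, imaging, job, models
def px2w(im,u,v,z=None):
    f=240/np.tan(np.radians(im["fov_y"])/2); T=np.array(im["world_from_camera"])
    r=np.array([(u-im["cx"])/f,(v-im["cy"])/f,1.])
    if z is None:
        d=im["depth"][int(round(v)),int(round(u))]; return T[:3,:3]@(r*d)+T[:3,3]
    w=T[:3,:3]@r; return T[:3,3]+w*(z-T[2,3])/w[2]
def save(im,n): cv2.imwrite(f"pics/{n}.png",im["pixels"][:,:,::-1])
np.set_printoptions(precision=4,suppress=True)
E
python3 - <<'E'
from h import *
print(env.observe(), env.tcp_to_grasp)
zs={"hopper":.013,"pivot":.046,"tensioner_tab":.064,"tray":0,"tray_grip":.062,"tray_mouth":.003,"stopper0_mid":.013,"timer":0,"petri":0,"feeder":0}
ims={}
for c in ("top","scene"):
    im=imaging.get_image(c); save(im,c); print(c, np.array(im["world_from_camera"])[:3,3])
    for q,z in zs.items():
        for r in models.tip_of(c,q)[:4 if 'stop' in q else 2]:
            u,v=r["at"]; print(c,q,round(r["confidence"],2),np.round([u,v]),px2w(im,u,v,z),px2w(im,min(max(u,0),639),min(max(v,0),479)))
E
```

```text
{'time_s': 0.0, 'q': array([ 53.0944,  21.8423,  74.3864,  -0.    ,  83.8598, -12.3353]), 'qvel': array([-0.1176,  0.0915, -0.0318,  0.0002,  0.0785,  0.0145]), 'joint_efforts': array([ -0.0037, -44.847 , -23.127 ,  -0.0004,   0.005 ,  -0.    ]), 'position': array([0.2285, 0.4999, 0.2024]), 'tool_rot': array([[-0.9095,  0.4158, -0.0009],
       [ 0.4158,  0.9095, -0.0012],
       [ 0.0003, -0.0015, -1.    ]]), 'ft_force': array([-0.0089, -1.2797, -0.3297]), 'wrist_torque': array([0.0049, 0.0083, 0.0068]), 'gripper_force': 0.0, 'grip_width': 0.08491885993404946} -0.0187
top [ 0.2689 -0.0163  0.9886]
top hopper 0.77 [349. 213.] [ 0.4417 -0.0788  0.013 ] [ 0.4422 -0.079   0.0104]
top pivot 0.83 [452. 253.] [ 0.3557 -0.2615  0.046 ] [ 0.3541 -0.2569  0.0639]
top tensioner_tab 0.51 [438. 187.] [ 0.4759 -0.2394  0.064 ] [ 0.4733 -0.2366  0.0756]
top tray 0.66 [201. 224.] [0.4301 0.2088 0.    ] [0.4292 0.2075 0.0057]
top tray_grip 0.77 [198. 184.] [0.4958 0.2006 0.062 ] [0.4916 0.1966 0.079 ]
top tray_mouth 0.96 [202. 254.] [0.3716 0.2074 0.003 ] [ 0.372   0.2082 -0.0005]
top stopper0_mid 0
[... 761 characters left out ...]
234. 221.] [0.4264 0.2122 0.    ] [0.4017 0.1942 0.0232]
scene tray_grip 0.98 [251. 189.] [0.4912 0.1987 0.062 ] [0.4874 0.1961 0.0651]
scene tray_grip 0.63 [417. 244.] [ 0.4785 -0.2363  0.062 ] [ 0.717  -0.1916 -0.1329]
scene tray_mouth 0.77 [220. 230.] [0.3784 0.2205 0.003 ] [0.3779 0.2201 0.0035]
scene tray_mouth 0.44 [234. 225.] [0.4096 0.1985 0.003 ] [0.3912 0.1851 0.0206]
scene stopper0_mid 0.51 [224. 218.] [0.4102 0.2274 0.013 ] [0.4011 0.2204 0.0216]
scene timer 0.67 [174. 253.] [0.2605 0.2672 0.    ] [0.2378 0.2449 0.0265]
scene petri 0.96 [406. 341.] [ 0.2592 -0.2913  0.    ] [ 0.2461 -0.2935  0.0154]
scene feeder 0.81 [377. 269.] [ 0.4269 -0.1681  0.    ] [ 0.4069 -0.1737  0.0188]
```

View pics/top.png

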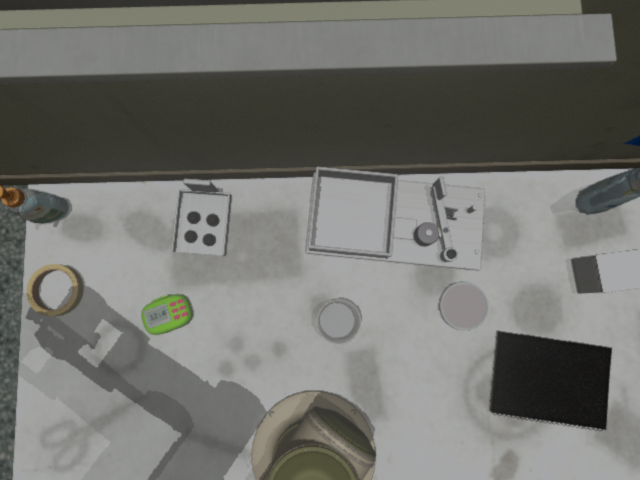

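View pics/scene.png

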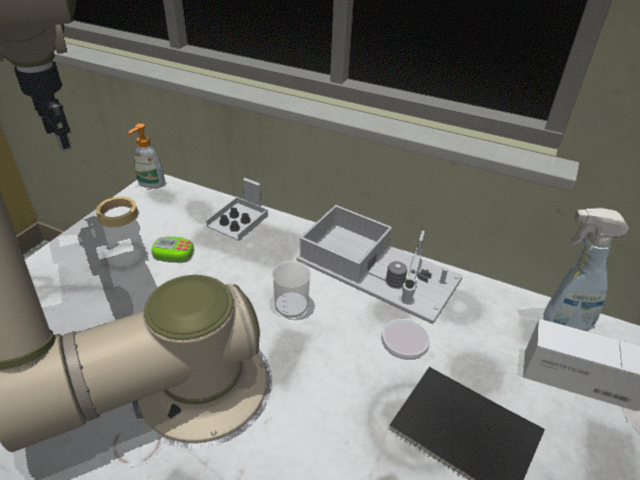

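```bash
python3 - <<'E'
from h import *
im=imaging.get_image("top")
# height map points
f=240/np.tan(np.radians(im["fov_y"])/2);T=np.array(im["world_from_camera"])
v,u=np.mgrid[:480,:640];d=im["depth"]
P=np.stack([(u-im["cx"])/f*d,(v-im["cy"])/f*d,d],-1)@T[:3,:3].T+T[:3,3]
def box(n,x0,x1,y0,y1,z0,z1):
    m=(d>0)&(P[...,0]>x0)&(P[...,0]<x1)&(P[...,1]>y0)&(P[...,1]<y1)&(P[...,2]>z0)&(P[...,2]<z1)
    q=P[m]; r=cv2.minAreaRect((q[:,:2]*1000).astype(np.float32)); print(n,len(q),np.median(q,0),r)
box("gripplate",.44,.56,.12,.28,.07,.09)
box("tray",.33,.56,.12,.30,.012,.03)
box("rim",.33,.56,-.19,.03,.06,.075)
box("tab",.42,.52,-.3,-.18,.085,.1)
box("wheel",.38,.5,-.24,-.14,.05,.066)
box("base",.3,.6,-.4,.03,.008,.08)
box("pivot",.3,.4,-.31,-.2,.058,.07)
for q in("tray","tray_grip","tensioner_tab"):
    for r in models.outline_of("top",q)[:1]: print(q,r["confidence"],r["bbox"])
print(P[d>0][:,2].max(), np.unique(np.round(P[(d>0)&(P[...,2]>.1)][:,:2],1),axis=0).T)
E
```

```text
gripplate 184 [0.4933 0.1991 0.083 ] ((494.7469482421875, 199.54684448242188), (48.97983169555664, 11.120028495788574), 82.54959869384766)
tray 803 [0.4355 0.2091 0.0202] ((435.370849609375, 206.1197509765625), (101.01988983154297, 124.96904754638672), 84.11996459960938)
rim 1079 [ 0.4389 -0.0832  0.0691] ((437.38519287109375, -81.97876739501953), (151.88803100585938, 152.8989715576172), 82.86490631103516)
tab 109 [ 0.473  -0.2393  0.0936] ((473.2474365234375, -240.58108520507812), (35.66569137573242, 9.123554229736328), 8.469283103942871)
wheel 479 [ 0.4003 -0.2175  0.0556] ((439.4313049316406, -193.683349609375), (92.77600860595703, 119.80702209472656), 89.1515121459961)
base 14543 [ 0.4259 -0.1575  0.0131] ((421.448486328125, -166.68136596679688), (335.1032409667969, 214.78036499023438), 82.86536407470703)
pivot 122 [ 0.3582 -0.2527  0.0619] ((382.2457275390625, -239.7971649169922), (76.18922424316406, 43.12035369873047), 54.56566619873047)
tray 0.96 [199.5, 218.4, 63.0, 77.5]
tray_grip 0.89 [200.2, 217.3, 62.9, 79.6]
tensioner_tab 0.47 [440.1, 189.7, 15.4, 23.0]
0.25616251321880845 [[ 0.   0.   0.   0.1  0.1  0.4  0.4  0.4  0.5  0.5  0.5  0.6  0.6  0.6
   0.6  0.6  0.6  0.6  0.6  0.6  0.6  0.6  0.7  0.7  0.7  0.7  0.7  0.7
   0.7  0.7  0.7  0.7  0.7  0.7  0.8  0.8  0.8  0.8  0.8  0.8  0.8  0.8]
 [-0.1  0.   0.1 -0.1  0.  -0.6 -0.5  0.5 -0.6 -0.5  0.5 -0.5 -0.4 -0.3
  -0.2 -0.1  0.   0.1  0.2  0.3  0.4  0.5 -0.6 -0.5 -0.4 -0.3 -0.2 -0.1
  -0.   0.1  0.2  0.3  0.4  0.5 -0.2 -0.1  0.   0.1  0.2  0.3  0.4  0.5]]
```

The top view shows the tray at about (202,224), with its grip plate at (200,186) towards the wall. It also shows the hopper at (352,213), the tab at (438,188), the timer at (167,314) and the petri dish at (463,305). A loose beaker stands at (338,320). Next I check the clearance to the wall and sill.

```bash
python3 - <<'E'
from h import *
im=imaging.get_image("top")
f=240/np.tan(np.radians(im["fov_y"])/2);T=np.array(im["world_from_camera"])
for c in (200,350,440):
    for r in range(0,200,12):
        if im["depth"][r,c]>0: print(c,r,px2w(im,c,r))
im=imaging.get_image("scene")
for u,v in((250,160),(250,100),(250,60),(440,215),(440,160),(440,130),(275,285),(275,268),(305,268)): print(u,v,px2w(im,u,v))
E
```

```text
200 0 [0.7496 0.1589 0.2362]
200 12 [0.7393 0.1626 0.2198]
200 24 [0.7195 0.1629 0.2182]
200 36 [0.6987 0.1627 0.2186]
200 48 [0.6793 0.163  0.2167]
200 60 [0.6588 0.1628 0.2171]
200 72 [0.6407 0.1637 0.2127]
200 84 [ 0.7196  0.2142 -0.0058]
200 96 [ 0.7207  0.2285 -0.0681]
200 108 [ 0.721   0.2442 -0.1363]
200 120 [ 0.7205  0.2613 -0.2109]
200 132 [ 0.7209  0.2813 -0.2983]
200 144 [ 0.7212  0.3042 -0.3981]
200 156 [ 0.7207  0.3302 -0.5114]
200 168 [ 0.7193  0.3598 -0.6405]
200 180 [0.4971 0.1927 0.0828]
200 192 [0.4895 0.2073 0.0189]
350 0 [ 0.751  -0.0787  0.2229]
350 12 [ 0.7311 -0.078   0.2216]
350 24 [ 0.7124 -0.0776  0.2185]
350 36 [ 0.692  -0.0769  0.2182]
350 48 [ 0.6722 -0.0762  0.2172]
350 60 [ 0.652  -0.0755  0.217 ]
350 72 [ 0.6387 -0.0759  0.2025]
350 84 [ 0.7208 -0.0924 -0.0278]
350 96 [ 0.7221 -0.0964 -0.0935]
350 108 [ 0.7194 -0.1    -0.1566]
350 120 [ 0.7204 -0.1049 -0.2383]
350 132 [ 0.7201 -0.1102 -0.3278]
350 144 [ 0.7177 -0.1158 -0.4237]
350 156 [ 0.7196 -0.1233 -0.5501]
350 168 [ 0.7109 -0.1295 -0.6595]
350 180 [ 0.5072 -0.0826  0.0108]
350 192 [ 0.4834 -0.0818 
[... 175 characters left out ...]
0 60 [ 0.6468 -0.2176  0.2194]
440 72 [ 0.7198 -0.2684  0.0193]
440 84 [ 0.7207 -0.2821 -0.0396]
440 96 [ 0.7192 -0.296  -0.0999]
440 108 [ 0.7197 -0.313  -0.1726]
440 120 [ 0.7205 -0.3324 -0.2559]
440 132 [ 0.7201 -0.3536 -0.3474]
440 144 [ 0.7186 -0.3772 -0.4494]
440 156 [ 0.7195 -0.4068 -0.5765]
440 168 [ 0.708  -0.4299 -0.6791]
440 180 [ 0.4831 -0.2375  0.0915]
440 192 [ 0.4627 -0.2377  0.0851]
250 160 [ 0.7174  0.344  -0.0164]
250 100 [0.641  0.2825 0.2183]
250 60 [0.7851 0.3683 0.2587]
440 215 [ 0.7178 -0.2352 -0.0181]
440 160 [ 0.7205 -0.2063  0.138 ]
440 130 [ 0.7227 -0.1918  0.2146]
275 285 [ 0.209  -0.0305  0.0768]
275 268 [ 0.2411 -0.0127  0.088 ]
305 268 [ 0.2692 -0.0655  0.0877]
```

>>> jog_arm:
  plan: "0 0 7 0 0 0 0;0 0 7 0 0 0 0;0 0 7 0 0 0 0;0 0 7 0 0 0 0;0 0 7 0 0 0 0;0 0 7 0 0 0 0;0 0 7 0 0 0 0;0 0 7 0 0 0 0;0 0 7 0 0 0 0;0 0 7 0 0 0 0"
  grip_force: 50

```text
time_s: 2.23
position: [0.2287, 0.5002, 0.203]
tool_rot: [[0.086, 0.996, 0.0], [0.996, -0.086, 0.0], [0.0, 0.0, -1.0]]
ft_force: [-0.8, 1.1, -0.1]
grip_width: 0.0855
gripper_force: 0.0
```

>>> jog_arm:
  plan: "0 0 1.9 -2 2.5 0 0;0 0 0 -2.7 2.7 0 0;0 0 0 -2.7 2.7 0 0;0 0 0 -2.7 2.7 0 0;0 0 0 -2.7 2.7 0 0;0 0 0 -2.7 2.7 0 0;0 0 0 -2.7 2.7 0 0;0 0 0 -2.7 2.7 0 0;0 0 0 -2.7 2.7 0 0;0 0 0 -1.6 2.7 0 0"

```text
time_s: 3.07
position: [0.4682, 0.2178, 0.2033]
tool_rot: [[0.114, 0.993, 0.0], [0.993, -0.114, -0.0], [-0.0, 0.0, -1.0]]
ft_force: [0.2, 0.7, 1.0]
grip_width: 0.0853
gripper_force: 0.0
```

>>> jog_arm:
  plan: "0 0 0 -0.6 2.9 0 0;0 0 0 0 0 0 0;0 0 0 0 0 0 0"

```text
time_s: 3.32
position: [0.4962, 0.2104, 0.2026]
tool_rot: [[0.115, 0.993, -0.001], [0.993, -0.115, -0.0], [-0.0, -0.001, -1.0]]
ft_force: [-0.0, 0.2, -0.3]
grip_width: 0.0854
gripper_force: 0.0
```

```bash
cat >> h.py <<'E'
def delta(p):
    s=env.observe(); return s["tool_rot"].T@(np.array(p)-s["position"])*100
E
python3 - <<'E'
from h import *
s=env.observe(); print(s["time_s"],s["position"],s["tool_rot"],s["q"],s["ft_force"])
im=imaging.get_image("wrist"); save(im,"w1")
for q,z in(("tray_grip",.062),("tray_mouth",.003),("stopper0_mid",.013)):
    for r in models.tip_of("wrist",q)[:4]:
        u,v=r["at"]; print(q,r["confidence"],u,v,px2w(im,u,v,z))
f=240/np.tan(np.radians(im["fov_y"])/2);T=np.array(im["world_from_camera"])
v,u=np.mgrid[:480,:640];d=im["depth"]
P=np.stack([(u-im["cx"])/f*d,(v-im["cy"])/f*d,d],-1)@T[:3,:3].T+T[:3,3]
for z0,z1 in((.076,.09),(.016,.026)):
    m=(d>0)&(P[...,2]>z0)&(P[...,2]<z1)&(abs(P[...,0]-.45)<.09)&(abs(P[...,1]-.2)<.08)
    if m.sum()>5: q=P[m]; print(len(q),np.median(q,0),cv2.minAreaRect((q[:,:2]*1000).astype(np.float32)))
E
```

```text
3.3167 [0.4962 0.2104 0.2026] [[ 0.1146  0.9934 -0.0007]
 [ 0.9934 -0.1146 -0.0001]
 [-0.0001 -0.0007 -1.    ]] [10.3815 20.7384 76.1017  0.0038 83.1987 16.9603] [-0.0213  0.2154 -0.338 ]
tray_grip 0.93 317.5 224.9 [0.4953 0.1987 0.062 ]
tray_mouth 0.84 180.4 213.3 [0.3708 0.2082 0.003 ]
stopper0_mid 0.58 214.0 192.5 [0.4074 0.2251 0.013 ]
912 [0.4961 0.2    0.0835] ((495.9317932128906, 198.7216339111328), (49.52084732055664, 9.984397888183594), 84.27760314941406)
2665 [0.4334 0.2181 0.0209] ((436.9834899902344, 203.87466430664062), (100.70909881591797, 127.10009765625), 84.2780532836914)
```

>>> jog_arm:
  plan: "0 0 -0.9 -1.17 0.1 1 0;0 0 0 0 0 3 0;0 0 0 0 0 3 0;0 0 0 0 0 3 0;0 0 0 0 0 3 0;0 0 0 0 0 2.0 0;0 0 0 0 0 0.9 0;0 0 0 0 0 0 0;0 0 0 0 0 0 0"

```text
time_s: 4.27
position: [0.4953, 0.1998, 0.0449]
tool_rot: [[0.096, 0.995, 0.001], [0.995, -0.096, 0.0], [0.0, 0.001, -1.0]]
ft_force: [0.3, -0.6, 0.1]
grip_width: 0.0854
gripper_force: 0.0
```

>>> jog_arm:
  plan: "0 0 0 0 0 0 255;0 0 0 0 0 0 255;0 0 0 0 0 0 255;0 0 0 0 0 0 255;0 0 0 0 0 0 255;0 0 0 0 0 0 255;0 0 0 0 0 0 255;0 0 0 0 0 0 255;0 0 0 0 0 0 255;0 0 0 0 0 0 255"
  grip_force: 60

```text
time_s: 5.1
position: [0.4955, 0.1994, 0.0444]
tool_rot: [[0.097, 0.995, 0.001], [0.995, -0.097, 0.0], [0.0, 0.001, -1.0]]
ft_force: [0.0, -1.0, 5.8]
grip_width: 0.0078
gripper_force: 60.1
```

>>> jog_arm:
  plan: "0 0 0 0 0 0 255;0 0 0 0 0 0 255;0 0 0 0 0 -0.2 255;0 0 0 0 0 -0.4 255;0 0 0 0 0 -0.4 255;0 0 0 0 0 0 255"

```text
time_s: 5.6
position: [0.4953, 0.1995, 0.0546]
tool_rot: [[0.097, 0.995, 0.001], [0.995, -0.097, 0.0], [0.0, 0.001, -1.0]]
ft_force: [-0.5, -0.1, -3.1]
grip_width: 0.008
gripper_force: 59.1
```

>>> jog_arm:
  plan: "0 0 0 0 0 -0.4 255;0 0 0 0 0 -0.8 255;0 0 0 0 0 -1.2 255;0 0 0 0 0 -1.4 255;0 0 0 0 0 -1.4 255;0 0 0 0 0 -1.2 255;0 0 0 0 0 -0.8 255;0 0 0 0 0 -0.5 255;0 0 0 0 0 -0.3 255;0 0 0 0 0 0 255"

```text
time_s: 6.43
position: [0.4952, 0.1994, 0.1343]
tool_rot: [[0.097, 0.995, 0.0], [0.995, -0.097, 0.0], [0.0, 0.0, -1.0]]
ft_force: [0.2, -0.4, -2.3]
grip_width: 0.0083
gripper_force: 59.1
```

>>> jog_arm:
  plan: "0 0 0 -0.5 0.2 0 255;0 0 0 -1 0.4 0 255;0 0 0 -1.5 0.6 0 255;0 0 0 -2 0.8 0 255;0 0 0 -2 0.8 0 255;0 0 0 -2 0.8 0 255;0 0 0 -2 0.8 0 255;0 0 0 -2 0.8 0 255;0 0 0 -2 0.8 0 255;0 0 0 -2 0.8 0 255"

```text
time_s: 7.27
position: [0.5463, 0.0215, 0.1334]
tool_rot: [[0.098, 0.995, -0.001], [0.995, -0.098, 0.0], [-0.0, -0.001, -1.0]]
ft_force: [-0.5, 0.9, -2.5]
grip_width: 0.0081
gripper_force: 59.1
```

>>> jog_arm:
  plan: "0 0 0 -2 0.8 0 255;0 0 0 -2 0.8 0 255;0 0 0 -2 0.6 0 255;0 0 0 -2 0.5 0 255;0 0 0 -1.5 0.4 0 255;0 0 0 -1 0.3 0 255;0 0 0 -0.7 0.1 0 255;0 0 0 -0.4 0 0 255;0 0 0 0 0 0 255;0 0 0 0 0 0 255"

```text
time_s: 8.1
position: [0.5697, -0.0947, 0.134]
tool_rot: [[0.097, 0.995, -0.0], [0.995, -0.097, 0.0], [0.0, -0.0, -1.0]]
ft_force: [0.6, 0.7, -2.7]
grip_width: 0.0079
gripper_force: 59.1
```

```bash
python3 - <<'E'
from h import *
s=env.observe(); print(s["time_s"],s["position"],s["tool_rot"],s["q"],s["ft_force"])
for c in("top","scene"):
    im=imaging.get_image(c); save(im,c+"2")
    for q,z in(("tray_mouth",s["position"][2]-.0414),("hopper",.013)):
        for r in models.tip_of(c,q)[:1]:
            u,v=r["at"]; print(c,q,r["confidence"],u,v,px2w(im,u,v,z))
cv2.imwrite("pics/both2.png",np.hstack([cv2.imread("pics/top2.png")[120:320,200:520],cv2.imread("pics/scene2.png")[120:320,200:520]]))
E
```

```text
8.1 [ 0.5697 -0.0947  0.134 ] [[ 0.0966  0.9953 -0.0003]
 [ 0.9953 -0.0966  0.0004]
 [ 0.0003 -0.0003 -1.    ]] [-21.1816  27.7923  76.3241   0.0143  75.9062 -15.6403] [ 0.5538  0.722  -2.728 ]
scene tray_mouth 0.72 345.6 219.1 [ 0.4491 -0.0754  0.0926]
scene hopper 0.72 345.9 251.7 [ 0.4345 -0.0879  0.013 ]
```

View pics/both2.png

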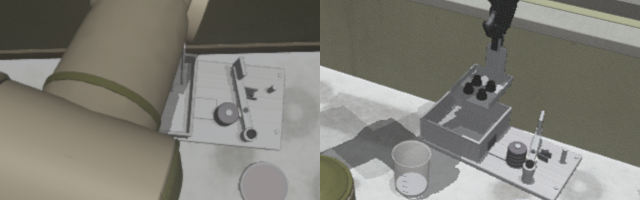

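>>> jog_arm:
  plan: "-4 0 0 0 0.08 -0.65 255;-4 0 0 0 0.08 -0.65 255;-4 0 0 0 0.08 -0.65 255;-4 0 0 0 0.08 -0.65 255;-4 0 0 0 -0.44 -0.63 255;-3 0 0 0 -0.36 -0.42 255;-2 0 0 0 -0.28 -0.21 255;-2 0 0 0 -0.28 -0.21 255;-2 0 0 0 -0.16 -0.43 255;-2 0 0 0 -0.16 -0.43 255"

```text
time_s: 9.23
position: [0.5455, -0.0926, 0.1755]
tool_rot: [[0.097, 0.853, 0.514], [0.995, -0.083, -0.05], [-0.0, 0.516, -0.857]]
ft_force: [0.2, 0.8, -2.9]
grip_width: 0.0081
gripper_force: 59.2
```

>>> jog_arm:
  plan: "-3 0 0 0 -0.24 -0.64 255;-4 0 0 0 -0.32 -0.85 255;-4 0 0 0 -0.32 -0.85 255;-4 0 0 0 -0.32 -0.85 255;-4 0 0 0 -0.32 -0.85 255;-4 0 0 0 -0.32 -0.85 255;-4 0 0 0 -0.32 -0.85 255;0 0 0 0 0 0 255;0 0 0 0 0 0 255;0 0 0 0 0 0 255"

```text
time_s: 10.07
position: [0.5045, -0.0856, 0.1985]
tool_rot: [[0.085, 0.605, 0.792], [0.996, -0.059, -0.062], [0.01, 0.794, -0.608]]
ft_force: [-0.1, 0.1, -2.5]
grip_width: 0.0082
gripper_force: 59.3
```

```bash
python3 - <<'E'
from h import *
s=env.observe(); R=s["tool_rot"]; print(s["time_s"],s["position"],R,s["q"],s["ft_force"])
print("mouth",s["position"]+R@[0,-.123,.041])
im=imaging.get_image("scene"); save(im,"scene3")
cv2.imwrite("pics/s3c.png",cv2.resize(im["pixels"][120:320,260:480,::-1],None,fx=2.5,fy=2.5))
E
```

```text
10.0667 [ 0.5045 -0.0856  0.1985] [[ 0.0851  0.6051  0.7916]
 [ 0.9963 -0.0594 -0.0617]
 [ 0.0097  0.7939 -0.608 ]] [-37.9302   4.5757 122.3731  78.6654  26.5258 -98.5716] [-0.1171  0.1475 -2.5038]
mouth [ 0.4626 -0.0808  0.076 ]
```

View pics/s3c.png

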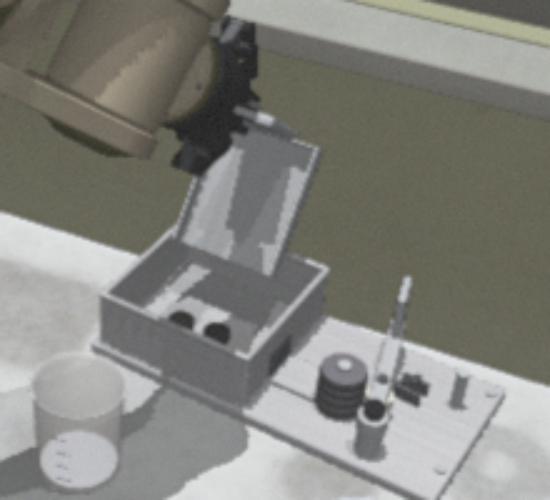

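The tray is tipped about 53° with its mouth inside the hopper outline. It looks empty, and two stoppers show at about (180,320) and (217,332). Now I level it out again.

>>> jog_arm:
  plan: "0 0 0 0 0 0 255;0 0 0 0 0 0 255;3 0 0 0 0.35 0.5 255;4 0 0 0 0.47 0.66 255;4 0 0 0 0.47 0.66 255;4 0 0 0 0.47 0.66 255;4 0 0 0 0.47 0.66 255;4 0 0 0 0.47 0.66 255;4 0 0 0 0.4 0.6 255;4 0 0 0 0.3 0.6 255"

```text
time_s: 10.95
position: [0.555, -0.0863, 0.1851]
tool_rot: [[0.076, 0.899, 0.432], [0.997, -0.076, -0.018], [0.016, 0.432, -0.902]]
ft_force: [-0.3, 0.8, -3.2]
grip_width: 0.0083
gripper_force: 59.2
```

```bash
cat >> h.py <<'E'
def err(Rt):  # rotvec (deg) in tool axes to reach Rt
    from scipy.spatial.transform import Rotation as Ro
    return Ro.from_matrix(env.observe()["tool_rot"].T@Rt).as_rotvec(degrees=True)
a=np.radians(-5.6); RT=np.array([[-np.sin(a),np.cos(a),0],[np.cos(a),np.sin(a),0],[0,0,-1]])
E
python3 - <<'E'
from h import *
s=env.observe(); R=s["tool_rot"]; print(s["time_s"],s["position"],R,s["q"],s["ft_force"])
print("mouth",s["position"]+R@[0,-.123,.041],err(RT))
E
```

```text
10.95 [ 0.555  -0.0863  0.1851] [[ 0.0762  0.8989  0.4316]
 [ 0.997  -0.0757 -0.0182]
 [ 0.0163  0.4317 -0.9019]] [-26.1551  13.3335  95.3426  13.4383  48.4409 -28.4778] [-0.3071  0.8123 -3.2435]
mouth [ 0.4622 -0.0777  0.095 ] [25.5645 -1.1942  1.0026]
```

>>> jog_arm:
  plan: "4.25 -0.2 0.17 0 -0.06 0.8 255;4.25 -0.2 0.17 0 -0.06 0.8 255;4.25 -0.2 0.17 0 -0.06 0.8 255;4.25 -0.2 0.17 0 -0.06 0.8 255;4.25 -0.2 0.17 0 -0.06 0.8 255;4.25 -0.2 0.17 0 -0.06 0.8 255;0 0 0 0 0 0 255;0 0 0 0 0 0 255"

```text
time_s: 11.62
position: [0.564, -0.0861, 0.1371]
tool_rot: [[0.097, 0.995, 0.005], [0.995, -0.097, 0.001], [0.002, 0.005, -1.0]]
ft_force: [1.3, 0.2, -2.3]
grip_width: 0.0079
gripper_force: 59.2
```

```bash
python3 - <<'E'
from h import *
s=env.observe(); R=s["tool_rot"]; print(s["time_s"],s["position"],s["q"],s["ft_force"])
print("mouth",s["position"]+R@[0,-.123,.041],err(RT), delta([.48,.21,s["position"][2]]))
im=imaging.get_image("scene"); save(im,"scene4")
cv2.imwrite("pics/s4c.png",cv2.resize(im["pixels"][120:320,260:480,::-1],None,fx=2.5,fy=2.5))
E
```

```text
11.6167 [ 0.564  -0.0861  0.1371] [-20.6442  26.8356  77.4664   0.1612  75.4547 -15.1439] [ 1.2582  0.227  -2.2676]
mouth [ 0.4418 -0.0742  0.0955] [ 0.2755 -0.0874  0.0596] [ 28.6608 -11.2216  -0.0103]
```

View pics/s4c.png

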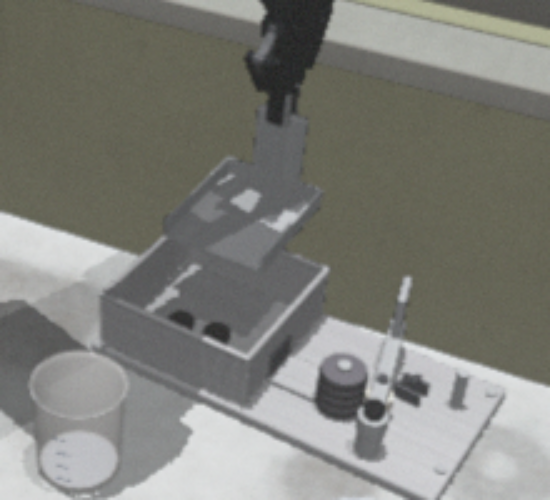

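>>> jog_arm:
  plan: "0.28 -0.1 0 1.2 -0.4 0 255;0 0 0 2.5 -0.9 0 255;0 0 0 2.8 -1 0 255;0 0 0 2.8 -1 0 255;0 0 0 2.8 -1 0 255;0 0 0 2.8 -1 0 255;0 0 0 2.8 -1 0 255;0 0 0 2.8 -1 0 255;0 0 0 2.8 -1 0 255;0 0 0 2.4 -0.8 0 255"

```text
time_s: 12.5
position: [0.4962, 0.1806, 0.1388]
tool_rot: [[0.096, 0.995, 0.001], [0.995, -0.096, 0.001], [0.001, 0.001, -1.0]]
ft_force: [0.3, 0.2, -1.8]
grip_width: 0.0081
gripper_force: 59.2
```

>>> jog_arm:
  plan: "0 0 0 1.5 -0.4 0 255;0 0 0 0.5 -0.1 1 255;0 0 0 0 0 1.8 255;0 0 0 0 0 1.8 255;0 0 0 0 0 1.6 255;0 0 0 0 0 1.2 255;0 0 0 0 0 0.7 255;0 0 0 0 0 0.3 255;0 0 0 0 0 0 255;0 0 0 0 0 0 255"

```text
time_s: 13.33
position: [0.495, 0.1987, 0.0544]
tool_rot: [[0.097, 0.995, 0.001], [0.995, -0.097, 0.0], [0.0, 0.001, -1.0]]
ft_force: [0.3, 0.4, -2.7]
grip_width: 0.0086
gripper_force: 59.2
```

```bash
python3 - <<'E'
from h import *
print(env.observe()["time_s"],env.observe()["position"],env.observe()["ft_force"],err(RT))
E
```

```text
13.3333 [0.495  0.1987 0.0544] [ 0.2674  0.4342 -2.7477] [ 0.039  -0.0132  0.0349]
```

>>> jog_arm:
  plan: "0 0 0 0 0 0.4 255;0 0 0 0 0 0.3 255;0 0 0 0 0 0.2 255;0 0 0 0 0 0.1 255;0 0 0 0 0 0 255;0 0 0 0 0 0 255"

```text
time_s: 13.83
position: [0.4949, 0.1988, 0.0444]
tool_rot: [[0.097, 0.995, 0.0], [0.995, -0.097, -0.0], [-0.0, 0.0, -1.0]]
ft_force: [-1.5, -1.2, 4.9]
grip_width: 0.0083
gripper_force: 60.1
```

>>> jog_arm:
  plan: "0 0 0 0 0 0 0;0 0 0 0 0 0 0;0 0 0 0 0 0 0;0 0 0 0 0 0 0;0 0 0 0 0 0 0;0 0 0 0 0 0 0;0 0 0 0 0 0 0;0 0 0 0 0 0 0;0 0 0 0 0 0 0;0 0 0 0 0 -0.5 0"

```text
time_s: 14.67
position: [0.4942, 0.1987, 0.0483]
tool_rot: [[0.097, 0.995, -0.002], [0.995, -0.097, -0.0], [-0.0, -0.002, -1.0]]
ft_force: [-0.2, -0.5, -0.4]
grip_width: 0.0856
gripper_force: 0.0
```

>>> jog_arm:
  plan: "0 0 0 0 0 -1 0;0 0 0 0 0 -2.5 0;0 0 0 0 0 -3.5 0;0 0 0 0 0 -3.5 0;0 0 0 0 0 -3.5 0;0 0 0 0 0 -2 0;0 0 0 -1 0 0 255;0 0 0 -2.7 0.2 0 255;0 0 0 -3.5 0.3 0 255;0 0 0 -3.5 0.3 0 255"

```text
time_s: 15.5
position: [0.4917, 0.0905, 0.209]
tool_rot: [[0.095, 0.995, -0.001], [0.995, -0.095, -0.0], [-0.0, -0.001, -1.0]]
ft_force: [0.6, 0.3, -0.5]
grip_width: 0.039
gripper_force: 0.0
```

>>> jog_arm:
  plan: "0 0 0 -3.5 0.2 0 255;0 0 0 -3.5 0.2 0 255;0 0 0 -3.5 0.1 0 255;0 0 0 -3.5 0.1 0 255;0 0 0 -3.5 0.1 0 255;0 0 0 -3.5 0.1 0 255;0 0 0 -3.5 0 0 255;0 0 0 -3 0 0 255;0 0 0 -1.7 0 0 255;0 0 0 0 0 0 255"

```text
time_s: 16.33
position: [0.4712, -0.203, 0.2086]
tool_rot: [[0.1, 0.995, -0.001], [0.995, -0.1, -0.0], [-0.0, -0.001, -1.0]]
ft_force: [0.0, -0.7, -0.4]
grip_width: 0.0001
gripper_force: 0.0
```

>>> jog_arm:
  plan: "0 0 -6.7 0 0 0 255;0 0 -6.8 0 0 0 255;0 0 0 0 0 0 255;0 0 0 0 0 0 255"

```text
time_s: 16.67
position: [0.4719, -0.1992, 0.2089]
tool_rot: [[-0.135, 0.991, -0.001], [0.991, 0.135, 0.0], [0.0, -0.001, -1.0]]
ft_force: [1.2, 0.8, 0.6]
grip_width: -0.0001
gripper_force: 0.0
```

```bash
python3 - <<'E'
from h import *
s=env.observe(); print(s["time_s"],s["position"],s["q"],s["ft_force"],s["grip_width"]);print(s["tool_rot"])
im=imaging.get_image("wrist"); save(im,"w5")
for q,z in(("tensioner_tab",.064),("pivot",.046),("hopper",.013),("stopper0_mid",.02)):
    for r in models.tip_of("wrist",q)[:4]:
        u,v=r["at"]; print(q,r["confidence"],u,v,px2w(im,u,v,z))
f=240/np.tan(np.radians(im["fov_y"])/2);T=np.array(im["world_from_camera"])
v,u=np.mgrid[:480,:640];d=im["depth"]
P=np.stack([(u-im["cx"])/f*d,(v-im["cy"])/f*d,d],-1)@T[:3,:3].T+T[:3,3]
for z0,z1 in((.088,.1),(.06,.068),(.052,.08)):
    m=(d>0)&(P[...,2]>z0)&(P[...,2]<z1)&(abs(P[...,0]-.43)<.1)&(abs(P[...,1]+.245)<.05)
    if m.sum()>5: q=P[m]; print(z0,len(q),np.median(q,0),cv2.minAreaRect((q[:,:2]*1000).astype(np.float32)))
im=imaging.get_image("scene"); save(im,"scene5")
print([(r["confidence"],px2w(im,*r["at"],.062)) for r in models.tip_of("scene","tray_grip")[:2]])
a=cv2.imread("pics/w5.png"); b=cv2.imread("pics/scene5.png")
cv2.imwrite("pics/both5.png",np.hstack([cv2.resize(a,(400,300)),cv2.resize(b[60:360,170:570],(400,300))]))
E
```

```text
16.6667 [ 0.4719 -0.1992  0.2089] [-36.1388  17.7762  79.5387  -0.0143  82.7225 -43.9202] [1.2427 0.8079 0.6352] -6.118027291851707e-05
[[-0.1354  0.9908 -0.0007]
 [ 0.9908  0.1354  0.0002]
 [ 0.0003 -0.0006 -1.    ]]
tensioner_tab 0.63 312.7 261.9 [ 0.4745 -0.243   0.064 ]
pivot 0.55 169.8 256.1 [ 0.3548 -0.2607  0.046 ]
hopper 0.64 293.3 53.7 [ 0.4371 -0.0857  0.013 ]
stopper0_mid 0.6 265.8 17.7 [ 0.4133 -0.0637  0.02  ]
stopper0_mid 0.6 315.3 261.8 [ 0.4784 -0.2586  0.02  ]
stopper0_mid 0.31 236.1 39.6 [ 0.3916 -0.0824  0.02  ]
0.088 569 [ 0.4742 -0.241   0.094 ] ((474.23284912109375, -242.1748046875), (35.53519821166992, 7.780708312988281), 8.108375549316406)
0.06 598 [ 0.3602 -0.2539  0.0636] ((415.367919921875, -232.4498748779297), (145.64450073242188, 43.56499481201172), 12.440671920776367)
0.052 3936 [ 0.397  -0.2375  0.0559] ((412.8024597167969, -227.7463836669922), (150.13973999023438, 62.51487731933594), 11.666772842407227)
[(0.91, array([0.49 , 0.2  , 0.062]))]
```

View pics/both5.png

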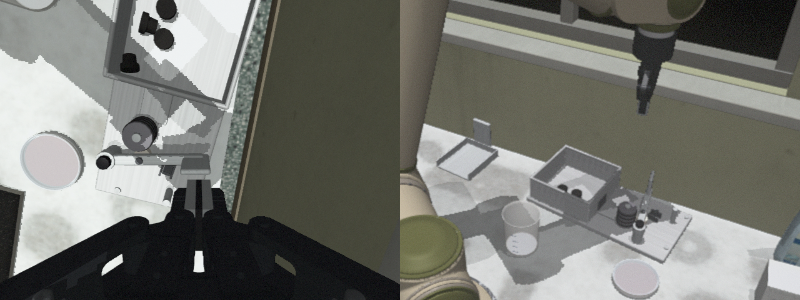

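The wrist view (left) shows all four stoppers inside the hopper, at about (160,10) to (130,62). The scene view (right) shows the empty tray standing level at about (470,155). The fingers are above the tab, so I lower beside its +y face.

>>> jog_arm:
  plan: "0 0 0 -1.9 -0.3 0.5 255;0 0 0 0 0 2 255;0 0 0 0 0 3 255;0 0 0 0 0 3 255;0 0 0 0 0 2.5 255;0 0 0 0 0 2 255;0 0 0 0 0 1.2 255;0 0 0 0 0 0.7 255;0 0 0 0 0 0 255;0 0 0 0 0 0 255"
  grip_force: 60

```text
time_s: 17.85
position: [0.4719, -0.2193, 0.0603]
tool_rot: [[-0.138, 0.99, -0.0], [0.99, 0.138, -0.0], [-0.0, -0.0, -1.0]]
ft_force: [0.4, -0.5, 0.1]
grip_width: 0.0001
gripper_force: 0.0
```

```bash
cat >> h.py <<'E'
def arm(th,off):
    """TCP at arm angle th (rad), finger edge off from centreline; tool delta cm and rz deg"""
    a=np.radians(8.0)-th; u=np.array([np.cos(a),np.sin(a)]); n=np.array([-u[1],u[0]])
    p=np.array([.3554,-.2589])+.12*u+off*n
    s=env.observe(); R=s["tool_rot"]; yaw=np.degrees(np.arctan2(R[1,1],R[0,1]))
    return p, R.T@np.r_[p-s["position"][:2],0]*100, yaw-np.degrees(a)
E
python3 - <<'E'
from h import *
s=env.observe(); print(s["position"],s["ft_force"])
p0=None
for th in (0,.1,.2,.3,.4,.5,.55):
    p,d,r=arm(th,.015); print(th,p,d,r)
E
```

```text
[ 0.4719 -0.2193  0.0603] [ 0.3801 -0.4576  0.1241]
0 [ 0.4721 -0.2273] [-0.8006 -0.091   0.0003] -0.05803072170239698
0.1 [ 0.4747 -0.2392] [-2.006  -0.      0.0006] 5.671547229605835
0.2 [ 0.4761 -0.2512] [-3.2145 -0.0298  0.001 ] 11.401125180914068
0.3 [ 0.4763 -0.2633] [-4.4139 -0.1801  0.0014] 17.130703132222298
0.4 [ 0.4752 -0.2753] [-5.5924 -0.4493  0.0019] 22.860281083530534
0.5 [ 0.473  -0.2872] [-6.7381 -0.8349  0.0023] 28.589859034838764
0.55 [ 0.4714 -0.293 ] [-7.2951 -1.0701  0.0025] 31.454648010492885
```

>>> jog_arm:
  plan: "0 0 0 -0.4 -0.1 0 255;0 0 0 -0.3 0 0 255;0 0 0 -0.2 0 0 255;0 0 2.3 -0.48 0.05 0 255;0 0 2.3 -0.48 0.05 0 255;0 0 2.3 -0.48 0.05 0 255;0 0 0 0 0 0 255"

```text
time_s: 18.43
position: [0.475, -0.2423, 0.0604]
tool_rot: [[-0.016, 1.0, 0.0], [1.0, 0.016, 0.001], [0.001, 0.0, -1.0]]
ft_force: [0.8, 6.4, 3.9]
grip_width: 0.0001
gripper_force: 3.1
```

```bash
python3 - <<'E'
from h import *
s=env.observe(); print(s["position"],s["ft_force"],s["joint_efforts"])
print(arm(.12,.015))
E
```

```text
[ 0.475  -0.2423  0.0604] [0.7919 6.3719 3.934 ] [ -3.047  -43.6572 -18.8697  -1.0172  -0.8631   0.506 ]
(array([ 0.4751, -0.2415]), array([0.074 , 0.0054, 0.0001]), np.float64(-0.1977077635106388))
```

>>> jog_arm:
  plan: "0 0 2.3 -0.48 0.05 0 255;0 0 2.3 -0.48 0.05 0 255;0 0 2.3 -0.48 0.05 0 255;0 0 2.3 -0.48 0.05 0 255;0 0 2.3 -0.48 0.05 0 255;0 0 2.3 -0.48 0.05 0 255;0 0 2.3 -0.48 0.05 0 255;0 0 2.3 -0.48 0.05 0 255;0 0 0 0 0 0 255"

```text
time_s: 19.18
position: [0.4744, -0.28, 0.0602]
tool_rot: [[0.3, 0.954, 0.0], [0.954, -0.3, 0.002], [0.002, -0.0, -1.0]]
ft_force: [2.9, 8.4, 4.0]
grip_width: -0.0002
gripper_force: 4.4
```

```bash
python3 - <<'E'
from h import *
s=env.observe(); print(s["position"],s["ft_force"])
for t in(.44,.5,.55):print(arm(t,.015))
E
```

```text
[ 0.4744 -0.28    0.0602] [2.9434 8.3674 3.9602]
(array([ 0.4745, -0.2801]), array([-0.0044,  0.0031, -0.    ]), np.float64(-0.23391591581319204))
(array([ 0.473 , -0.2872]), array([-0.7264,  0.0744, -0.0016]), np.float64(3.2038308549717485))
(array([ 0.4714, -0.293 ]), array([-1.3304,  0.1006, -0.0029]), np.float64(6.06861983062587))
```

>>> jog_arm:
  plan: "0 0 2 -0.42 0.05 0 255;0 0 2 -0.42 0.05 0 255;0 0 0.8 -0.2 0 0 255;0 0 0 0 0 0 255;0 0 0 0 0 0 255"

```text
time_s: 19.6
position: [0.4724, -0.2895, 0.0602]
tool_rot: [[0.376, 0.926, 0.001], [0.926, -0.376, 0.002], [0.003, 0.0, -1.0]]
ft_force: [5.8, 8.5, 2.8]
grip_width: 0.0003
gripper_force: 4.8
```

>>> jog_arm:
  plan: "0 0 0.7 -0.15 0 0 255;0 0 0 0 0 0 255;0 0 0 0 0 0 255"

```text
time_s: 19.85
position: [0.472, -0.2909, 0.0603]
tool_rot: [[0.388, 0.922, 0.001], [0.922, -0.388, 0.002], [0.003, 0.0, -1.0]]
ft_force: [4.1, 8.4, 1.8]
grip_width: -0.0
gripper_force: 4.9
```

>>> jog_arm:
  plan: "0 0 0.5 -0.12 0 0 255;0 0 0 0 0 0 255;0 0 0 0 0 0 255"

```text
time_s: 20.1
position: [0.4717, -0.292, 0.0603]
tool_rot: [[0.396, 0.918, 0.002], [0.918, -0.396, 0.002], [0.003, 0.001, -1.0]]
ft_force: [5.6, 7.9, 1.7]
grip_width: -0.0002
gripper_force: 4.9
```

```bash
python3 - <<'E'
from h import *
s=env.observe(); print(s["position"],s["ft_force"])
for t in(.5,.55):print(arm(t,.015))
E
```

```text
[ 0.4717 -0.292   0.0603] [5.5592 7.9366 1.6903]
(array([ 0.473 , -0.2872]), array([ 0.4987, -0.0733,  0.0012]), np.float64(-2.6511459337901044))
(array([ 0.4714, -0.293 ]), array([-0.0995,  0.0144, -0.0002]), np.float64(0.2136430418640174))
```

Nominally this is 0.54 rad, but there is no rise in force at the stop yet. I continue in 1 mm steps.

>>> jog_arm:
  plan: "0 0 0.4 -0.15 0 0 255;0 0 0 0 0 0 255;0 0 0 0 0 0 255"

```text
time_s: 20.35
position: [0.4712, -0.2935, 0.0603]
tool_rot: [[0.402, 0.916, 0.002], [0.916, -0.402, 0.002], [0.003, 0.001, -1.0]]
ft_force: [5.3, 8.5, 1.5]
grip_width: -0.0
gripper_force: 5.0
```

>>> jog_arm:
  plan: "0 0 0 -0.12 0 0 255;0 0 0 0 0 0 255;0 0 0 0 0 0 255"

```text
time_s: 20.6
position: [0.4709, -0.2941, 0.0603]
tool_rot: [[0.402, 0.916, 0.002], [0.916, -0.402, 0.003], [0.003, 0.001, -1.0]]
ft_force: [8.0, 11.1, 2.2]
grip_width: -0.0003
gripper_force: 6.3
```

>>> jog_arm:
  plan: "0 0 0 -0.1 0 0 255;0 0 0 0 0 0 255;0 0 0 0 0 0 255;0 0 0 0 0 0 255;0 0 0 0 0 0 255;0 0 0 0 0 0 255"

```text
time_s: 21.1
position: [0.4709, -0.2941, 0.0603]
tool_rot: [[0.402, 0.916, 0.003], [0.916, -0.402, 0.004], [0.005, 0.001, -1.0]]
ft_force: [9.2, 14.6, 3.3]
grip_width: 0.0001
gripper_force: 8.4
```

```bash
python3 - <<'E'
from h import *
s=env.observe(); print(s["position"],s["ft_force"],s["qvel"])
im=imaging.get_image("wrist"); save(im,"w6")
b=imaging.get_image("scene"); save(b,"s6")
f=240/np.tan(np.radians(im["fov_y"])/2);T=np.array(im["world_from_camera"])
v,u=np.mgrid[:480,:640];d=im["depth"]
P=np.stack([(u-im["cx"])/f*d,(v-im["cy"])/f*d,d],-1)@T[:3,:3].T+T[:3,3]
m=(d>0)&(P[...,2]>.088)&(P[...,2]<.098)&(abs(P[...,0]-.465)<.04)&(abs(P[...,1]+.305)<.03)
q=P[m]; print(len(q)); 
if len(q)>5: print(np.median(q,0),cv2.minAreaRect((q[:,:2]*1000).astype(np.float32)))
for n,z in(("tray_grip",.062),("timer",0),("petri",0)): print(n,[px2w(b,*r["at"],z) for r in models.tip_of("scene",n)[:1]])
a=cv2.imread("pics/w6.png"); c=cv2.imread("pics/s6.png")
cv2.imwrite("pics/both6.png",np.hstack([cv2.resize(a,(400,300)),c[100:400,120:520]]))
E
```

```text
[ 0.4709 -0.2941  0.0603] [ 9.1819 14.6394  3.3185] [ 0.0849 -0.0562  0.0939 -0.0915  0.0316  0.042 ]
326
[ 0.4758 -0.2843  0.0961] ((475.2106018066406, -285.8218078613281), (5.455562591552734, 25.1722354888916), 65.7745132446289)
tray_grip [array([0.4884, 0.1964, 0.062 ])]
timer []
petri [array([ 0.2541, -0.2893,  0.    ])]
```

View pics/both6.png

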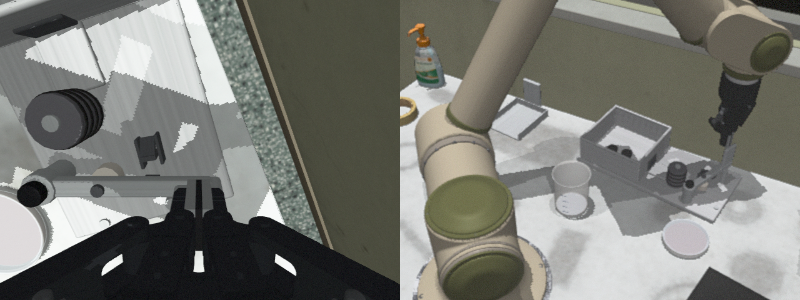

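The wrist view shows the arm bar swung clear of the wheel (65,118) and past the pawl block (150,150), with the fingers on the tab at (200,190). The last 1 mm command gave no motion and the force rose to 17 N, so it is on the stop pin at about 0.55 rad. The tray is level and empty, and the petri dish and tray stand where they should. The timer is hidden behind the arm in this view, but the arm never went near it.

```bash
python3 -c "
from rig import job; print(job.close_job())"
```

```text
the job is handed in; nothing more can be done
None
```

I handed in the job at about 21 s: all four stoppers are in the hopper, the empty tray is level on the bench, and the tensioner is held at its stop pin with about 17 N; the petri dish hasn't moved, but the timer was hidden in the last picture, so I couldn't recheck it.

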